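# Get the lost pencil out of the dust box

## Task

A carpenter's pencil has slipped through the grille of the small plywood dust-suction box. Squeeze the grille's release tab inward against its fixed rib, pivot the grille up about the opposite edge until it comes out of the frame, and lay it gently, right way up, flat on the rubber mat with no corner of the plate over the mat's edge; then take the pencil out of the box and put it down flat inside the pencil tray. Leave the glue bottle, the dowel jar and the tin that stand near the work where they are.

Things in the scene. Friction and masses are not known exactly. Their poses are not given: they have to be found in the camera images.
- dust_box: Open plywood box fixed to the bench, 144 (x) x 222 (y) x 50 mm high, walls 8 mm, floor 6 mm thick; a black hose stub sticks out 18 mm on its -x side. Origin: centre of its underside, z up. Inside 128 x 206 mm; on top the opening is 109 mm in x between two lips and 206 mm in y. The grille's heel is at the box's -x end (robot side), its latch at the +x end.
- box_top (a point): Centre of the opening, level with the box's top (50 mm above its origin). At x = -54.5 and +54.5 mm from here are the inner edges of the aluminium end lips, 4.5 mm thick (undersides 45.5 mm above the box's origin). Ledges along the +y and -y walls, 5 mm wide, tops 6 mm below this point, carry the grille.
- heel_seat (a point): Middle of the inner lower edge of the box's -x lip, at (-54.5, 0, 45) mm in the box frame: the line through it along the box's y axis is the line the grille pivots about.
- box_floor (a point): Centre of the box's inner floor, 6 mm above the box's origin.
- grille: Loose grey plastic snap-in grille, about 0.14 kg; plate 106 (x) x 200 (y) x 6 mm, slots along y. Origin: centre of its underside, at the level of its lugs; the plate spans z = 4 to 10 mm. Seated: turned like the box, origin 40 mm above the box's, top flush, 1.5 mm play in x. On top stand a fixed rib and the tab's upright. Laid level it rests on lugs and latch nose.
- latch_nose (a point): Tip of the tab's latch nose (4 mm thick, 26 mm wide), at (60, 0, 2) mm in the grille frame when the tab is out; it hooks 5.5 mm under the box's +x lip and draws back with the tab.
- grille_heel (a point): Middle of the grille's heel edge, (-53, 0, 5) mm in the grille frame, 1.5 mm from heel_seat when seated. Two lugs (z = 0 to 4 mm, y = +-60 mm) reach 7 mm beyond it under the lip. With the tab pressed the +x end turns up about heel_seat (a gripper holding it tilts along, fingertips towards the box's +x); at 0.3 to 0.5 rad drawing it 12 to 16 mm towards the box's +x frees the lugs, then lift.
- pinch (a point): Pinch point at (28, 0, 31) mm in the grille frame, 21 mm above the plate, between the fixed rib (outer face x = 10 mm, 30 mm wide in y, top at z = 36 mm) and the tab's upright (outer face x = 46 mm, 26 mm wide, top at z = 35 mm). Close the fingers along the grille's x axis: 36 mm over the outer faces, 27 mm with the tab pressed home.
- release_tab (a joint): Travel of the spring tab on the grille, m: 0 = released (springs out by itself), 0.009 = pressed home towards the rib (the grille's -x). It takes about 3 N to start and 7 N at the end; the nose is clear of the lip from about 0.0065 on. A firm pinch holds it at its stop.
- corner_a (a point): Plate corner of the grille, underside, at (53, 100, 4) mm in the grille frame.
- corner_b (a point): Plate corner at (53, -100, 4) mm.
- corner_c (a point): Plate corner at (-53, 100, 4) mm.
- corner_d (a point): Plate corner at (-53, -100, 4) mm.
- mat: Flat dark rubber mat fixed on the bench, 160 (x) x 240 (y) x 3 mm. Origin: centre of its underside.
- lost_pencil: Flat carpenter's pencil, 177 (x, its length) x 14 (y) x 9 mm, 12 g, lying on the box's floor about lengthwise along the box's y. Origin: centre of its underside.
- pencil_tray: Low open wooden tray fixed on the bench, 72 (x) x 218 (y) x 18 mm, walls and floor 4 mm. Origin: centre of its underside.
- small_glue: Glue bottle, 60 mm wide, 162 mm tall, standing loose; origin at the centre of its foot. A bystander.
- jar: Glass jar with dowels, 64 mm wide, 106 mm tall, standing loose; origin at the centre of its foot. A bystander.
- tin: Round tin, 71 mm wide, 74 mm tall, standing loose; origin at the centre of its foot. A bystander.

How it is judged:
By the outcome, as a careful person would: the job done as asked, in the order asked, and still so for the second after the job is handed in, with the robot touching nothing.
It also fails if it takes over 62 s, if anything falls off the work surface, if the arm or the gripper's body presses on something with over 40 N, if the wrist force passes 120 N, or if a joint passes its speed limit or range.

## Robot

A 7-joint arm with a two-finger parallel gripper is mounted at the origin on a cart in front of the work surface, level with it; the furniture and walls round the work are solid. World frame = base frame: x ahead of the robot, y to its left, z up, the work surface at z = 0. Lengths are in m, angles in rad, forces in N, time in s.
With the tool pointing down it reaches from about 0.4 to 0.85 m from the base axis. Payload 4.5 kg.
Tool frame: the origin (TCP) lies on the centre line of the jaws, within the pads' length; the fingertips stand 11 mm ahead of it and the grasp point (between the pads) lies 8 mm behind it; z points along the fingers, y is the line along which they close (so a half turn about z gives the same grasp; the last joint's range is limited). The gripper opens to 88 mm and grips with 3 to 60 N. Pads are 18 mm wide; open, the fingers measure 123 mm over their backs; the gripper's body (75 mm by 187 mm) begins 45 mm behind the grasp point.
Start: joints at [1.327, 0.689, -0.195, 1.565, 0.157, 0.902, -0.215], TCP at [0.171, -0.601, 0.25] pointing down, gripper open.
Joint ranges: [-3.01, 3.01], [-0.46, 2.08], [-1.47, 1.51], [0.13, 2.56], [-1, 4.14], [0.04, 2.09], [-2.66, 2.66]. Speed limits (rad/s): [2.57, 2.57, 3.14, 3.14, 3.14, 3.14, 3.14].

## Interface

Orientations are given as a unit quaternion [x, y, z, w].
In Python, from plant import * gives the robot as it stands. The module is installed in compiled form; this text tells all that it offers.
- The arm moves only by the tool send_rows, never from a script. Its argument "motion" is a list of rows, each an object of numbers: "x", "y", "z": the shift along the tool's x, y, z in cm; "rx", "ry", "rz": the turn, a rotation vector about the tool's x, y, z in rad; "jaw": the finger opening in cm, from 0 to 8.81. In form: [{"x": .., "y": .., "z": .., "rx": .., "ry": .., "rz": .., "jaw": ..}, ...]. A call has exactly 5 rows; each row shifts and turns the commanded pose from where the row before left it, along the tool's axes as they then stand; what a row does not reach is not made up. A row lasts 1/10 s, in which the tool goes at most 50 mm and 8.59 degrees, less where a joint would pass 70% of its speed; a pose out of reach is approached as far as the arm can. A call is refused whole if a number of a shift passes 5 or a number of a turn 0.15, either way. A call with a gripper value outside its range is refused whole. The fingers move at their own pace and stop on an object; "grip_force" is the grip in N (left out, the last holds). Time passes only in rows, so rows that do not move let the fingers close, or fill a call up. It gives the time, the measured TCP pose, the force, the opening and the grip force at its end, in the units of the state.
- get_state(): the state, without advancing time (a new reading comes with each control period).
- snapshot(name): name is "scene" or "side" or "wrist"; returns a dict with "img" (384x512x3 uint8, red, green, blue), "vertical_fov" (degrees; the focal length in pixels is half the picture's height over the tangent of half this angle, whatever the lens; pixels are square), "cx", "cy" (the principal point, pixels), "D" ([k1, k2, p1, p2, k3] as OpenCV has them; the pictures are not rectified), "extrinsics" (4x4, takes a point from camera to world coordinates). Camera axes: x right, y up, looking along -z (the intrinsics and any distortion apply to the point x, -y, -z); pixel columns grow to the right and rows downward; lengths in m; the calibration is good to about 2 mm. A picture is of the moment at which its call begins. There is no depth.
- finish_job(): hands the job in; it is judged then, once.
The state is a dict: "clock": time; "q": joint angles; "qd": joint speeds; "joint_torque": joint torques, N m; "tool_pos": TCP position; "eef_rot": TCP orientation; "contact_force": force on the tool from outside, world axes, zero at the start; "moment": the same for the moment, N m; "opening": opening from 0.0 (shut) to 1.0 (fully open); "finger_force": force on a finger pad.
Only numpy, scipy, OpenCV 4.12 (cv2) and the standard library are available. Lean on these libraries where they do the work, as an engineer would, in place of code of your own. Each camera call takes 0.05 s, during which the arm holds its last target. There are 200 camera calls.

## Working session

There is one attempt and no reset: what is moved stays moved. The work goes in short steps, Python scripts to look and compute and a tool call to move; the robot and the scene stay as the last step left them, time stands still between calls to the robot, and variables do not carry over. Pictures are saved under pics/ and viewed, at most 10 in all, crops included, and the job is handed in when it is done.

Besides the shell and the picture viewer there is one more tool, called after "Request:" as name(argument=value, ...) on one line, values as JSON. send_rows: Moves the arm, as the interface text tells. Its arguments: {"type":"object","properties":{"motion":{"type":"array"},"grip_force":{"type":"number"}},"required":["motion"]}

```bash
mkdir -p pics
cat > h.py <<'E'
import numpy as np, cv2
from scipy.spatial.transform import Rotation as R
from plant import *
def cam(s):
    h,w=s["img"].shape[:2]; f=h/2/np.tan(np.radians(s["vertical_fov"])/2)
    return np.array([[f,0,s["cx"]],[0,f,s["cy"]],[0,0,1.]]),np.array(s["D"],float),np.array(s["extrinsics"])
def ray(s,uv):
    K,D,E=cam(s); p=cv2.undistortPoints(np.array(uv,float).reshape(-1,1,2),K,D)[:,0]
    d=np.c_[p[:,0],-p[:,1],-np.ones(len(p))]@E[:3,:3].T
    return E[:3,3],d
def onz(s,uv,z):
    o,d=ray(s,uv); return o+d*((z-o[2])/d[:,2])[:,None]
def proj(s,P):
    K,D,E=cam(s); q=(np.atleast_2d(P)-E[:3,3])@E[:3,:3]
    return cv2.projectPoints(q*[1,-1,-1],np.zeros(3),np.zeros(3),K,D)[0][:,0]
def save(s,n): cv2.imwrite(f"pics/{n}.png",s["img"][:,:,::-1])
E
python3 - <<'E'
from h import *
import pickle
a=[snapshot(n) for n in("scene","side","wrist")]
pickle.dump(a,open("s0.pkl","wb"))
for s in a: print(s["vertical_fov"],s["D"],np.round(s["extrinsics"],3).tolist())
cv2.imwrite("pics/a0.png",np.hstack([cv2.resize(s["img"],(512,384)) for s in a[:2]])[:,:,::-1][:, :1024]) 
save(a[0],"scene0");save(a[1],"side0")
st=get_state();print({k:np.round(v,3).tolist() for k,v in st.items()})
E
```

```text
51.693965432984385 [-0.08742021  0.          0.          0.          0.        ] [[-0.775, 0.341, -0.532, -0.119], [-0.631, -0.387, 0.672, 0.73], [0.024, 0.857, 0.515, 0.728], [0.0, 0.0, 0.0, 1.0]]
45.59212256477859 [0.01031362 0.         0.         0.         0.        ] [[-0.822, 0.303, -0.483, -0.106], [-0.57, -0.452, 0.686, 0.859], [-0.01, 0.839, 0.544, 0.798], [0.0, 0.0, 0.0, 1.0]]
65.16957210674076 [-0.06775433  0.          0.          0.          0.        ] [[0.274, 0.93, 0.247, 0.236], [-0.962, 0.265, 0.069, -0.583], [-0.001, -0.256, 0.967, 0.384], [0.0, 0.0, 0.0, 1.0]]
{'clock': 0.15, 'q': [1.327, 0.69, -0.195, 1.566, 0.157, 0.903, -0.215], 'qd': [0.001, -0.002, -0.0, -0.004, -0.0, -0.001, -0.001], 'joint_torque': [-0.002, -52.786, -1.269, -15.359, -0.052, 0.004, 0.0], 'tool_pos': [0.171, -0.601, 0.249], 'eef_rot': [0.99, 0.139, -0.0, -0.001], 'contact_force': [0.635, 0.769, 0.244], 'moment': [0.004, -0.017, 0.008], 'finger_force': 0.0, 'opening': 1.0}
```

View pics/scene0.png

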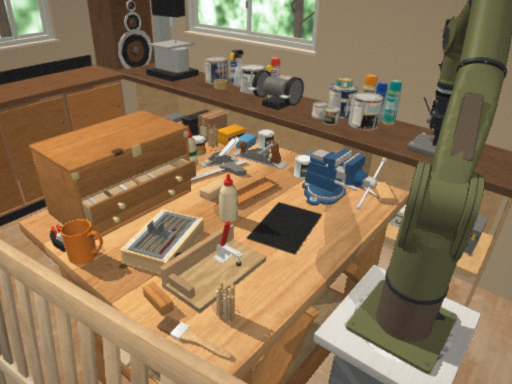

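View pics/side0.png

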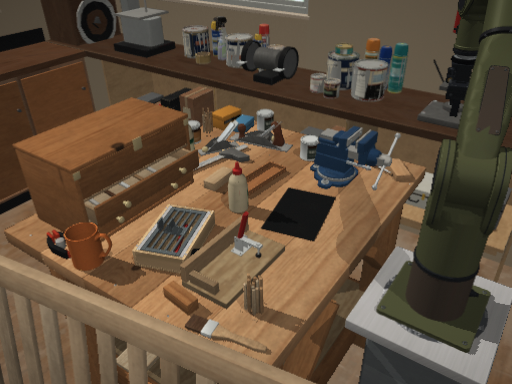

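The mat is at about (285,227) in scene, the bottle at (228,197) and the jar at (226,300). I can't make out the box yet. Next I'll cast rays for the candidates and check the wrist view.

Run:
```python
from h import *
import pickle
a=pickle.load(open("s0.pkl","rb"))
pts={"mat":[(275,204),(321,214),(293,252),(249,236)],"board":[(161,272),(193,308),(266,248),(235,235)],"tray":[(122,247),(165,208),(203,217),(165,272)],"jar":[(226,318)],"glue":[(228,218)],"tin":[(302,176)],"brick":[(157,300)]}
for k,v in pts.items(): print(k,onz(a[0],v,0).round(3)[:,:2].tolist())
print("side mat",onz(a[1],[(297,189),(335,198),(306,238),(263,227)],0).round(3)[:,:2].tolist())
save(a[2],"wrist0")
```

```text
mat [[0.553, -0.229], [0.398, -0.281], [0.355, -0.052], [0.502, -0.028]]
board [[0.577, 0.254], [0.417, 0.287], [0.426, -0.015], [0.538, -0.003]]
tray [[0.749, 0.26], [0.819, 0.038], [0.683, -0.008], [0.569, 0.247]]
jar [[0.334, 0.258]]
glue [[0.617, -0.058]]
tin [[0.598, -0.468]]
brick [[0.504, 0.328]]
side mat [[0.524, -0.257], [0.396, -0.278], [0.37, -0.047], [0.499, -0.022]]
```

View pics/wrist0.png

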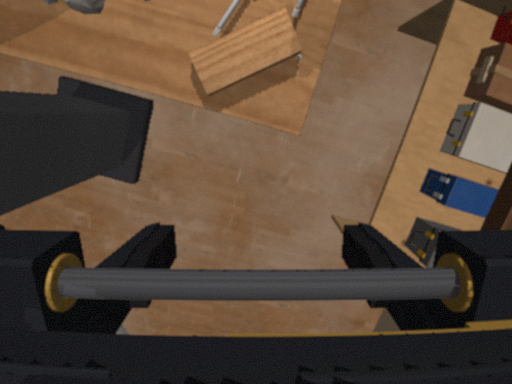

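Run:
```python
from h import *
import pickle
a=pickle.load(open("s0.pkl","rb"))
A=cv2.resize(a[0]["img"][165:325,110:310],None,fx=4,fy=4,interpolation=cv2.INTER_CUBIC)[:600]
cv2.imwrite("pics/crop0.png",A[:,:,::-1])
```

```text
(no output)
```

View pics/crop0.png

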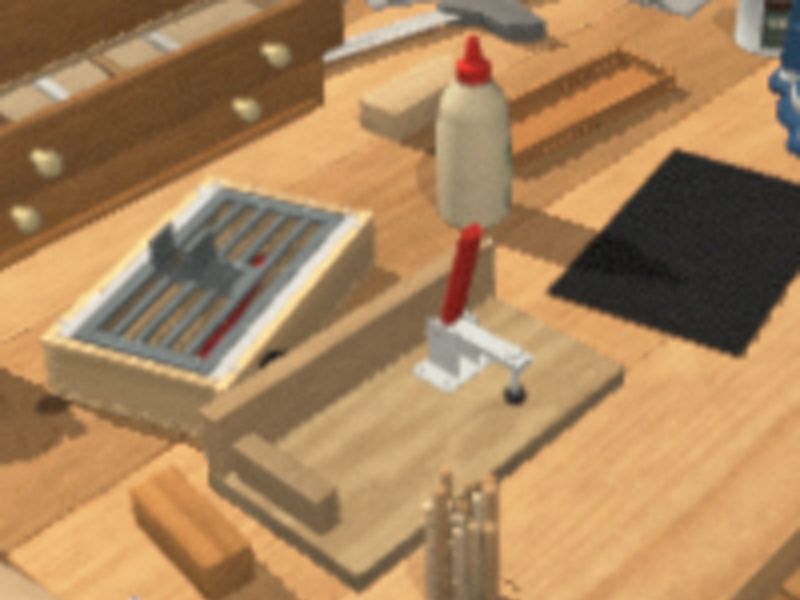

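The box is the crate at scene (165,240). It has a grey grille with the rib and tab, the red pencil inside, and its hose towards the robot. The tray is the orange channel behind the bottle, around scene (255,190). The board with the clamp is extra clutter between them.

Run:
```python
from h import *
import pickle
a=pickle.load(open("s0.pkl","rb"))
def P(n,cr,z): 
    p=onz(a[0],np.array(cr)/4+[110,165],z); print(n,p[:,:2].round(3).tolist()); return p
b=P("box",[(210,183),(372,213),(218,385),(45,340)],.05)
print("len",[round(float(np.linalg.norm(b[i]-b[(i+1)%4])),3) for i in range(4)],"c",b.mean(0).round(3))
m=onz(a[0],[(275,204),(321,214),(293,252),(249,236)],.003);print("mat",m.mean(0).round(3))
P("tray ends",[(615,50),(675,75),(512,150)],.018)
P("glue",[(473,220)],0)
for n,c in(("fence near top",(208,410)),("fence far top",(490,240)),):
    P(n,[c],.05)
P("fence foot",[(215,480)],0);P("handle base",[(440,380)],.01)
P("jar",[(462,600)],0)
# mat & box masks in side view
s=a[1]["img"]; 
k=(s.max(2)<45).astype(np.uint8); n,l,st,c=cv2.connectedComponentsWithStats(k)
for i in range(1,n):
    if st[i,4]>800: print(st[i])
```

```text
box [[0.748, 0.101], [0.623, 0.047], [0.555, 0.254], [0.679, 0.302]]
len [0.136, 0.218, 0.133, 0.212] c [0.651 0.176 0.05 ]
mat [ 0.45  -0.144  0.003]
tray ends [[0.683, -0.33], [0.611, -0.328], [0.637, -0.13]]
glue [[0.609, -0.05]]
fence near top [[0.541, 0.274]]
fence far top [[0.532, 0.015]]
fence foot [[0.532, 0.282]]
handle base [[0.483, 0.121]]
jar [[0.341, 0.252]]
[  81    1   32   41 1037]
[ 453    0   59   56 1388]
[ 240   40   58   45 1217]
[   0   52  456   90 2269]
[ 440   56   36   61 1055]
[ 414  112   98  225 8259]
[ 262  188   73   53 2343]
```

Request:
send_rows(motion=[{"x":4,"z":-1.5,"rz":-0.064},{"x":4.5,"z":-1.5,"rz":-0.072},{"x":4.5,"z":-1.5,"rz":-0.072},{"x":4.5,"z":-1.5,"rz":-0.072},{"x":4.5,"z":-1,"rz":-0.072}])

```text
schema error: expected keys x, y, z, rx, ry, rz, jaw
```

```bash
python3 -c "
from h import *
s=get_state();print({k:np.round(s[k],3).tolist() for k in('clock','q','tool_pos','eef_rot')})"
```

```text
{'clock': 0.15, 'q': [1.327, 0.69, -0.195, 1.566, 0.157, 0.903, -0.215], 'tool_pos': [0.171, -0.601, 0.249], 'eef_rot': [0.99, 0.139, -0.0, -0.001]}
```

Request:
send_rows(motion=[{"x":4,"y":0,"z":-1.5,"rx":0,"ry":0,"rz":-0.064,"jaw":8.8},{"x":4.5,"y":0,"z":-1.5,"rx":0,"ry":0,"rz":-0.072,"jaw":8.8},{"x":4.5,"y":0,"z":-1.5,"rx":0,"ry":0,"rz":-0.072,"jaw":8.8},{"x":4.5,"y":0,"z":-1.5,"rx":0,"ry":0,"rz":-0.072,"jaw":8.8},{"x":4.5,"y":0,"z":-1,"rx":0,"ry":0,"rz":-0.072,"jaw":8.8}])

```text
clock: 0.65
tool_pos: [0.3732, -0.5114, 0.3206]
eef_rot: [0.95, 0.311, 0.0, 0.001]
contact_force: [1.1, -1.0, 0.4]
opening: 0.999
finger_force: 0.0
```

```bash
python3 -c "
from h import *
s=get_state();print({k:np.round(s[k],3).tolist() for k in('clock','q','tool_pos','eef_rot')})"
```

```text
{'clock': 0.65, 'q': [1.024, 0.636, -0.29, 1.445, 0.193, 1.088, -0.24], 'tool_pos': [0.373, -0.511, 0.321], 'eef_rot': [0.95, 0.311, 0.0, 0.001]}
```

Request:
send_rows(motion=[{"x":4.6,"y":0.2,"z":-0.5,"rx":0,"ry":0,"rz":-0.075,"jaw":8.8},{"x":4.6,"y":0.2,"z":-0.5,"rx":0,"ry":0,"rz":-0.075,"jaw":8.8},{"x":4.6,"y":0.2,"z":0,"rx":0,"ry":0,"rz":-0.075,"jaw":8.8},{"x":4.6,"y":0.2,"z":0,"rx":0,"ry":0,"rz":-0.075,"jaw":8.8},{"x":4.6,"y":0.2,"z":0,"rx":0,"ry":0,"rz":-0.075,"jaw":8.8}])

```text
clock: 1.15
tool_pos: [0.5422, -0.357, 0.3293]
eef_rot: [0.876, 0.483, -0.0, -0.0]
contact_force: [-0.2, -0.2, -0.0]
opening: 1.001
finger_force: 0.0
```

Request:
send_rows(motion=[{"x":4.6,"y":0.2,"z":0,"rx":0,"ry":0,"rz":-0.075,"jaw":8.8},{"x":4.6,"y":0.2,"z":0,"rx":0,"ry":0,"rz":-0.075,"jaw":8.8},{"x":4.6,"y":0.2,"z":0,"rx":0,"ry":0,"rz":-0.075,"jaw":8.8},{"x":4.6,"y":0.2,"z":0,"rx":0,"ry":0,"rz":-0.075,"jaw":8.8},{"x":4.6,"y":0.2,"z":0,"rx":0,"ry":0,"rz":-0.075,"jaw":8.8}])

```text
clock: 1.65
tool_pos: [0.6431, -0.1515, 0.3292]
eef_rot: [0.77, 0.638, -0.0, -0.0]
contact_force: [0.1, -0.3, -0.1]
opening: 0.996
finger_force: 0.0
```

Request:
send_rows(motion=[{"x":4.6,"y":0.2,"z":0,"rx":0,"ry":0,"rz":-0.075,"jaw":8.8},{"x":4.6,"y":0.2,"z":0,"rx":0,"ry":0,"rz":-0.075,"jaw":8.8},{"x":3,"y":0.2,"z":0,"rx":0,"ry":0,"rz":-0.075,"jaw":8.8},{"x":1,"y":0,"z":0,"rx":0,"ry":0,"rz":-0.075,"jaw":8.8},{"x":0,"y":0,"z":0,"rx":0,"ry":0,"rz":0,"jaw":8.8}])

```text
clock: 2.15
tool_pos: [0.6631, -0.02, 0.3293]
eef_rot: [0.666, 0.746, 0.0, -0.001]
contact_force: [0.1, -0.4, 0.2]
opening: 0.995
finger_force: 0.0
```

```bash
python3 -c "
from h import *
import pickle
w=snapshot('wrist');pickle.dump(w,open('w1.pkl','wb'));save(w,'wrist1')
s=get_state();print({k:np.round(s[k],3).tolist() for k in('clock','q','tool_pos','eef_rot')})"
```

```text
{'clock': 2.2, 'q': [0.231, 0.71, -0.542, 1.318, 0.367, 1.214, -0.223], 'tool_pos': [0.663, -0.023, 0.329], 'eef_rot': [0.668, 0.745, -0.0, -0.0]}
```

View pics/wrist1.png

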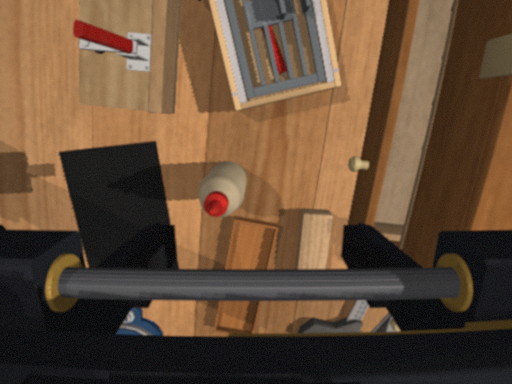

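Wrist view: box's -y end at (240,108)-(338,85), glue cap at (215,204), tray corners near (233,218), (278,224), (217,330) and (255,332), mat corners at (62,152) and (157,142).

Run:
```python
from h import *
import pickle
w=pickle.load(open("w1.pkl","rb"))
def P(n,c,z): print(n,onz(w,c,z)[:,:2].round(4).tolist())
P("box -y corners",[(238,108),(339,85)],.05)
P("tray",[(233,218),(278,224),(256,332),(217,330)],.018)
P("mat",[(62,152),(157,142)],.003)
P("glue cap",[(215,204)],.16)
P("fence top",[(176,110),(163,110)],.05);P("handle",[(80,30),(130,45)],.1)
P("woodblock",[(301,212),(331,212)],.02)
print(w["extrinsics"].round(3) if hasattr(w["extrinsics"],'round') else w["extrinsics"])
```

```text
box -y corners [[0.6293, 0.0475], [0.7587, 0.0925]]
tray [[0.6354, -0.1198], [0.7071, -0.1217], [0.6951, -0.3303], [0.6257, -0.3343]]
mat [[0.3542, -0.0471], [0.5071, -0.0157]]
glue cap [[0.6221, -0.0539]]
fence top [[0.5466, 0.0361], [0.529, 0.0343]]
handle [[0.4432, 0.1164], [0.5028, 0.1045]]
woodblock [[0.7399, -0.0972], [0.7867, -0.092]]
[[ 0.994 -0.109 -0.028  0.658]
 [ 0.113  0.961  0.253  0.045]
 [-0.001 -0.255  0.967  0.464]
 [ 0.     0.     0.     1.   ]]
```

Request:
send_rows(motion=[{"x":3,"y":0,"z":0,"rx":0,"ry":0,"rz":-0.07,"jaw":8.8},{"x":4,"y":0,"z":0,"rx":0,"ry":0,"rz":-0.07,"jaw":8.8},{"x":3,"y":0,"z":0,"rx":0,"ry":0,"rz":-0.065,"jaw":8.8},{"x":2,"y":0,"z":0,"rx":0,"ry":0,"rz":0,"jaw":8.8},{"x":0,"y":0,"z":0,"rx":0,"ry":0,"rz":0,"jaw":8.8}])

```text
clock: 2.7
tool_pos: [0.6386, 0.0963, 0.3299]
eef_rot: [0.587, 0.81, 0.0, -0.001]
contact_force: [-0.8, 0.1, -0.2]
opening: 0.998
finger_force: 0.0
```

```bash
python3 -c "
from h import *
import pickle
w=snapshot('wrist');pickle.dump(w,open('w2.pkl','wb'));cv2.imwrite('pics/wrist2.png',w['img'][:300,:,::-1].repeat(1,0))
s=get_state();print({k:np.round(s[k],3).tolist() for k in('clock','q','tool_pos','eef_rot')})"
```

```text
{'clock': 2.75, 'q': [0.085, 0.69, -0.594, 1.376, 0.395, 1.194, -0.234], 'tool_pos': [0.64, 0.093, 0.33], 'eef_rot': [0.588, 0.809, -0.0, 0.0]}
```

View pics/wrist2.png

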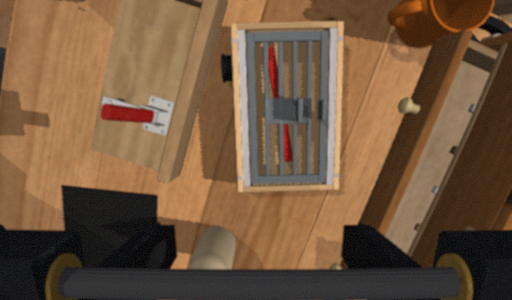

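Box outer corners at (232,25), (343,22), (340,189) and (239,191). Grille rib at about (287,108), tab upright at about (321,108), pencil under the slots at (270-290,45-160).

Run:
```python
from h import *
import pickle
w=pickle.load(open("w2.pkl","rb"))
b=onz(w,[(232,25),(343,22),(340,189.5),(239,191.5)],.05)
print(b[:,:2].round(4).tolist(),[round(float(np.linalg.norm(b[i]-b[(i+1)%4])),4) for i in range(4)],"c",b.mean(0).round(4))
g=onz(w,[(245,30.5),(328,28.5),(328,185),(248,186)],.05)
print("g",[round(float(np.linalg.norm(g[i]-g[(i+1)%4])),4) for i in range(4)],"c",g.mean(0).round(4))
for q in(b,g):
  xa=(q[1]+q[2]-q[0]-q[3]); ya=(q[0]+q[1]-q[2]-q[3]); print("yaw",np.arctan2(xa[1],xa[0]).round(3),np.arctan2(-ya[0],ya[1]).round(3))
save({"img":cv2.resize(w["img"][15:200,215:355],None,fx=3,fy=3,interpolation=cv2.INTER_CUBIC)},"crop2")
```

```text
[[0.5542, 0.2515], [0.6871, 0.2997], [0.764, 0.093], [0.6275, 0.0453]] [0.1414, 0.2206, 0.1446, 0.2188] c [0.6582 0.1724 0.05  ]
g [0.1059, 0.2058, 0.1139, 0.204] c [0.6565 0.1718 0.05  ]
yaw 0.342 0.349
yaw 0.336 0.346
```

View pics/crop2.png

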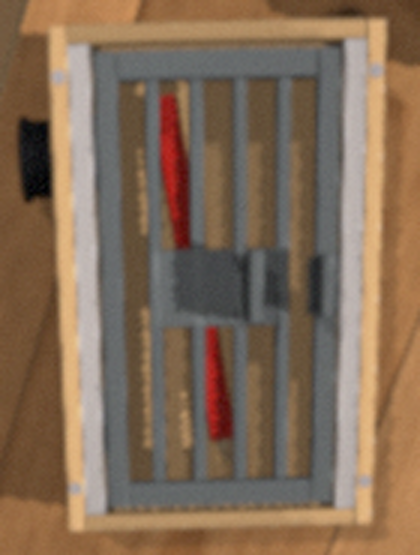

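```bash
cat >> h.py <<'E'
C=np.array([.658,.172,0]); YAW=.345
RB=R.from_euler("z",YAW)
def w2b(p): return RB.inv().apply(np.atleast_2d(p)-C)*1000
def b2w(p): return RB.apply(np.array(p)/1000)+C
def go(p,rot):
    """total shift (tool axes, cm) and turn to reach pose p,rot"""
    s=get_state(); r=R.from_quat(s["eef_rot"])
    print("at",np.round(s["tool_pos"],4),"shift cm",(r.inv().apply(np.array(p)-s["tool_pos"])*100).round(2),"turn",(r.inv()*rot).as_rotvec().round(3))
def tool(yaw,tilt=0):
    """tool y along world yaw, z down; tilt = fingertips towards +y_tool"""
    c,s=np.cos(yaw),np.sin(yaw)
    r=R.from_matrix(np.c_[[-s,c,0],[c,s,0],[0,0,-1]])
    return r*R.from_rotvec([-tilt,0,0])
E
python3 - <<'E'
from h import *
import pickle
w=pickle.load(open("w2.pkl","rb"))
c=lambda x,y:(215+x/3,15+y/3)
print("rib",w2b(onz(w,[c(250,285),c(265,285)],.076)).round(1).tolist(),"upr",w2b(onz(w,[c(311,280),c(327,280)],.075)).round(1).tolist())
print("cab foot",w2b(onz(w,[(455,45),(360,222)],0)).round().tolist(),"knob",w2b(onz(w,[(400,105)],.08)).round().tolist(),"mug",w2b(onz(w,[(390,30)],.09)).round().tolist())
print("fence",w2b(onz(w,[(185,175),(222,10)],.05)).round().tolist())
print("glue",w2b([.622,-.054,0]).round())
go(b2w([28,0,110]),tool(YAW)); go(b2w([28,0,65]),tool(YAW))
print(tool(YAW,.3).as_matrix()[:,2])
E
```

```text
rib [[9.7, 1.5, 76.0], [16.0, 1.3, 76.0]] upr [[35.5, 2.9, 75.0], [42.2, 2.8, 75.0]]
cab foot [[254.0, 93.0, 0.0], [122.0, -180.0, 0.0]] knob [[137.0, 5.0, 80.0]] mug [[116.0, 91.0, 90.0]]
fence [[-147.0, -82.0, 50.0], [-83.0, 128.0, 50.0]]
glue [[-110. -201.    0.]]
at [0.6396 0.0934 0.3297] shift cm [ 7.02  6.98 21.96] turn [-0.     0.001 -0.032]
at [0.6396 0.0934 0.3297] shift cm [ 7.03  6.98 26.46] turn [-0.     0.001 -0.032]
[ 0.27810681  0.09994395 -0.95533649]
```

Run:
```python
from h import *
import pickle
a=pickle.load(open("s0.pkl","rb"));w=pickle.load(open("w2.pkl","rb"));w1=pickle.load(open("w1.pkl","rb"))
def tri(s,u,t,v):
    o,d=ray(s,[u]);p,e=ray(t,[v]);d=d[0];e=e[0]
    k=np.linalg.lstsq(np.c_[d,-e],p-o,rcond=None)[0]
    x,y=o+k[0]*d,p+k[1]*e; return w2b((x+y)/2).round(),round(float(np.linalg.norm(x-y))*1000,1)
for n,v in dict(A=(178.75,178.25),B=(171.75,192),C=(121,205.5),D=(116,219)).items():
    print(n,"w2",tri(w,(408,105),a[0],v),"w1",tri(w1,(357,163),a[0],v))
```

```text
A w2 (array([[  2., -13., 247.]]), 118.9) w1 (array([[  56., -203.,  113.]]), 0.7)
B w2 (array([[ 27., -12., 199.]]), 117.0) w1 (array([[  84., -214.,   49.]]), 18.7)
C w2 (array([[132.,   5., 112.]]), 0.0) w1 (array([[ 161., -171.,   12.]]), 186.1)
D w2 (array([[159.,   6.,  59.]]), 0.8) w1 (array([[ 185., -178.,  -49.]]), 206.4)
```

Request:
send_rows(motion=[{"x":3.5,"y":3.3,"z":0,"rx":0,"ry":0,"rz":-0.03,"jaw":6.2},{"x":3.5,"y":3.3,"z":2,"rx":0,"ry":0,"rz":0,"jaw":6.2},{"x":0,"y":0,"z":4,"rx":0,"ry":0,"rz":0,"jaw":6.2},{"x":0,"y":0,"z":4,"rx":0,"ry":0,"rz":0,"jaw":6.2},{"x":0,"y":0,"z":4,"rx":0,"ry":0,"rz":0,"jaw":6.2}])

```text
clock: 3.25
tool_pos: [0.6802, 0.1761, 0.1886]
eef_rot: [0.578, 0.816, -0.001, 0.001]
contact_force: [0.8, -0.0, 0.9]
opening: 0.702
finger_force: 0.0
```

Request:
send_rows(motion=[{"x":0,"y":0,"z":3,"rx":0,"ry":0,"rz":0,"jaw":6.2},{"x":0,"y":0,"z":2.5,"rx":0,"ry":0,"rz":0,"jaw":6.2},{"x":0,"y":0,"z":1.5,"rx":0,"ry":0,"rz":0,"jaw":6.2},{"x":0,"y":0,"z":0,"rx":0,"ry":0,"rz":0,"jaw":6.2},{"x":0,"y":0,"z":0,"rx":0,"ry":0,"rz":0,"jaw":6.2}])

```text
clock: 3.75
tool_pos: [0.6797, 0.179, 0.1213]
eef_rot: [0.576, 0.817, 0.0, 0.001]
contact_force: [-0.7, -0.5, 1.3]
opening: 0.702
finger_force: 0.0
```

```bash
python3 -c "
from h import *
import pickle
w=snapshot('wrist');pickle.dump(w,open('w3.pkl','wb'));save(w,'wrist3')
go(b2w([24,0,66]),tool(YAW));s=get_state();print(s['q'],s['clock'])"
```

```text
at [0.6799 0.1796 0.122 ] shift cm [0.03 0.06 5.6 ] turn [ 0.003  0.    -0.002]
[-0.0832988   0.98107818 -0.50759893  1.39173093  0.54001866  0.90522051
 -0.39410631] 3.8
```

View pics/wrist3.png

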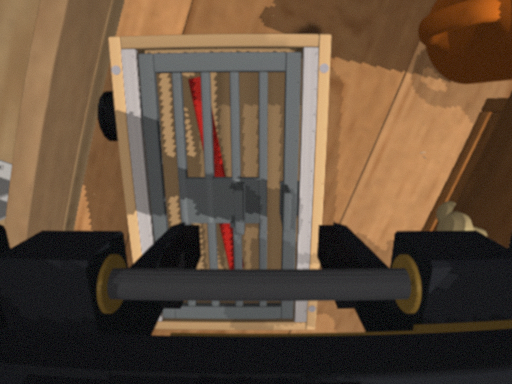

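Box's +y corners are at (112,39) and (330,36). The bar hides the rib. I'll use the corners to refine the pose.

Run:
```python
from h import *
import pickle
w=pickle.load(open("w3.pkl","rb"))
print(w2b(onz(w,[(112,39),(330,36)],.05)).round(1).tolist(),"want -72,111 / 72,111")
print(w2b(onz(w,[(139,54),(299,53)],.05)).round(1).tolist(), "grille want -53,100/53,100")
```

```text
[[-69.6, 111.4, 50.0], [70.3, 111.5, 50.0]] want -72,111 / 72,111
[[-52.5, 101.7, 50.0], [50.8, 101.0, 50.0]] grille want -53,100/53,100
```

Request:
send_rows(motion=[{"x":0,"y":0,"z":2,"rx":0,"ry":0,"rz":0,"jaw":6.2},{"x":0,"y":0,"z":2,"rx":0,"ry":0,"rz":0,"jaw":6.2},{"x":0,"y":0,"z":1.6,"rx":0,"ry":0,"rz":0,"jaw":6.2},{"x":0,"y":0,"z":0,"rx":0,"ry":0,"rz":0,"jaw":6.2},{"x":0,"y":0,"z":0,"rx":0,"ry":0,"rz":0,"jaw":6.2}])

```text
clock: 4.3
tool_pos: [0.6791, 0.1803, 0.0653]
eef_rot: [0.576, 0.818, 0.0, 0.0]
contact_force: [0.3, 0.3, 0.0]
opening: 0.704
finger_force: 0.0
```

Request:
send_rows(motion=[{"x":0,"y":0,"z":0,"rx":0,"ry":0,"rz":0,"jaw":4.5},{"x":0,"y":0,"z":0,"rx":0,"ry":0,"rz":0,"jaw":4},{"x":0,"y":0,"z":0,"rx":0,"ry":0,"rz":0,"jaw":3},{"x":0,"y":0,"z":0,"rx":0,"ry":0,"rz":0,"jaw":2},{"x":0,"y":0,"z":0,"rx":0,"ry":0,"rz":0,"jaw":1.5}], grip_force=30)

```text
clock: 4.8
tool_pos: [0.6776, 0.1797, 0.0655]
eef_rot: [0.576, 0.818, -0.001, -0.0]
contact_force: [-5.4, -2.4, 8.8]
opening: 0.3
finger_force: 30.0
```

Request:
send_rows(motion=[{"x":0,"y":0,"z":0,"rx":0,"ry":0,"rz":0,"jaw":1.5},{"x":0,"y":0,"z":0,"rx":0,"ry":0,"rz":0,"jaw":1.5},{"x":0,"y":0,"z":0,"rx":0,"ry":0,"rz":0,"jaw":1.5},{"x":0,"y":0,"z":0,"rx":0,"ry":0,"rz":0,"jaw":1.5},{"x":0,"y":0,"z":0,"rx":0,"ry":0,"rz":0,"jaw":1.5}])

```text
clock: 5.3
tool_pos: [0.6776, 0.1797, 0.0655]
eef_rot: [0.576, 0.818, -0.001, -0.0]
contact_force: [-4.3, -2.7, 7.9]
opening: 0.306
finger_force: 30.0
```

```bash
python3 -c "
from h import *
s=get_state();print(s['opening']*88.1,s['finger_force'],w2b(s['tool_pos']),s['contact_force'])"
```

```text
26.933887108717794 29.997548265382648 [[21.05374972  0.61871326 65.45678087]] [-4.28128562 -2.7046502   7.9117889 ]
```

Request:
send_rows(motion=[{"x":0,"y":-0.2,"z":-0.1,"rx":0,"ry":0,"rz":0,"jaw":1.5},{"x":0,"y":-0.1,"z":-0.38,"rx":-0.05,"ry":0,"rz":0,"jaw":1.5},{"x":0,"y":-0.1,"z":-0.38,"rx":-0.05,"ry":0,"rz":0,"jaw":1.5},{"x":0,"y":-0.1,"z":-0.38,"rx":-0.05,"ry":0,"rz":0,"jaw":1.5},{"x":0,"y":0,"z":0,"rx":0,"ry":0,"rz":0,"jaw":1.5}])

```text
clock: 5.8
tool_pos: [0.6729, 0.1779, 0.0773]
eef_rot: [0.574, 0.816, 0.061, 0.044]
contact_force: [0.4, 1.2, -1.6]
opening: 0.296
finger_force: 30.0
```

```bash
python3 -c "
from h import *
s=get_state();print(s['opening']*88.1,s['finger_force'],w2b(s['tool_pos']),RB.inv().apply(s['contact_force']));go(s['tool_pos'],tool(YAW,.15))"
```

```text
26.11732085588049 29.957002568989992 [[15.97454341  0.49011753 77.28540256]] [ 0.75045803  0.97828773 -1.56109913]
at [0.6729 0.1779 0.0773] shift cm [0. 0. 0.] turn [ 0.     0.001 -0.   ]
```

Request:
send_rows(motion=[{"x":0,"y":-0.1,"z":-0.38,"rx":-0.05,"ry":0,"rz":0,"jaw":1.5},{"x":0,"y":-0.1,"z":-0.38,"rx":-0.05,"ry":0,"rz":0,"jaw":1.5},{"x":0,"y":-0.1,"z":-0.38,"rx":-0.05,"ry":0,"rz":0,"jaw":1.5},{"x":0,"y":-0.1,"z":-0.38,"rx":-0.05,"ry":0,"rz":0,"jaw":1.5},{"x":0,"y":-0.1,"z":-0.38,"rx":-0.05,"ry":0,"rz":0,"jaw":1.5}])

```text
clock: 6.3
tool_pos: [0.6687, 0.1735, 0.0925]
eef_rot: [0.567, 0.803, 0.147, 0.11]
contact_force: [-0.0, 0.1, -1.5]
opening: 0.304
finger_force: 30.0
```

```bash
python3 -c "
from h import *
s=get_state();print(s['opening']*88.1,s['finger_force'],w2b(s['tool_pos']),RB.inv().apply(s['contact_force']))
p=np.array(s['tool_pos']); go(p+RB.apply([.015,0,0.002]),tool(YAW,.4));go(p+RB.apply([.015,0,.1]),tool(YAW,.4))"
```

```text
26.8005209262177 29.953037509694695 [[10.55381718 -2.15696327 92.49974593]] [-4.94786001e-04  7.23205629e-02 -1.47456934e+00]
at [0.6687 0.1735 0.0925] shift cm [0.01 1.47 0.36] turn [-0.031  0.011 -0.001]
at [0.6687 0.1735 0.0925] shift cm [-0.09  5.01 -8.78] turn [-0.031  0.011 -0.001]
```

Request:
send_rows(motion=[{"x":0,"y":0.5,"z":0.18,"rx":0,"ry":0,"rz":0,"jaw":1.5},{"x":0,"y":0.5,"z":0.18,"rx":0,"ry":0,"rz":0,"jaw":1.5},{"x":0,"y":0.5,"z":0.18,"rx":0,"ry":0,"rz":0,"jaw":1.5},{"x":0,"y":0,"z":0,"rx":0,"ry":0,"rz":0,"jaw":1.5},{"x":0,"y":0.2,"z":-0.46,"rx":0,"ry":0,"rz":0,"jaw":1.5}])

```text
clock: 6.8
tool_pos: [0.6844, 0.1788, 0.0975]
eef_rot: [0.567, 0.803, 0.148, 0.109]
contact_force: [-0.2, -0.9, -0.6]
opening: 0.299
finger_force: 30.0
```

```bash
python3 -c "
from h import *
s=get_state();print(s['opening']*88.1,w2b(s['tool_pos']),RB.inv().apply(s['contact_force']))"
```

```text
26.36439912861287 [[27.18072356 -2.51607975 97.49953258]] [-0.50844949 -0.77073514 -0.64836271]
```

Request:
send_rows(motion=[{"x":0,"y":0.8,"z":-1.84,"rx":0,"ry":0,"rz":0,"jaw":1.5},{"x":0,"y":0.8,"z":-1.84,"rx":0,"ry":0,"rz":0,"jaw":1.5},{"x":0,"y":1.17,"z":-2.76,"rx":0,"ry":0,"rz":0,"jaw":1.5},{"x":0,"y":1.17,"z":-2.76,"rx":0,"ry":0,"rz":0,"jaw":1.5},{"x":0,"y":1.17,"z":-2.76,"rx":0,"ry":0,"rz":0,"jaw":1.5}])

```text
clock: 7.3
tool_pos: [0.6879, 0.1808, 0.2295]
eef_rot: [0.567, 0.803, 0.148, 0.109]
contact_force: [-0.1, -0.5, -1.3]
opening: 0.301
finger_force: 30.0
```

Request:
send_rows(motion=[{"x":0,"y":0.8,"z":-1.84,"rx":0.08,"ry":0,"rz":0,"jaw":1.5},{"x":0,"y":0.6,"z":-1.3,"rx":0.08,"ry":0,"rz":0,"jaw":1.5},{"x":0,"y":0,"z":0,"rx":0.08,"ry":0,"rz":0,"jaw":1.5},{"x":0,"y":0,"z":0,"rx":0.08,"ry":0,"rz":0,"jaw":1.5},{"x":0,"y":0,"z":0,"rx":0.08,"ry":0,"rz":0,"jaw":1.5}])

```text
clock: 7.8
tool_pos: [0.6906, 0.1822, 0.2634]
eef_rot: [0.577, 0.817, -0.015, -0.007]
contact_force: [-0.1, -0.2, -2.0]
opening: 0.302
finger_force: 30.0
```

Run:
```python
from h import *
import pickle
w=snapshot('wrist');pickle.dump(w,open('w4.pkl','wb'));save(w,'wrist4')
s=get_state();print(s['opening']*88.1,s['clock'],s['tool_pos'],s['contact_force'])
m=np.array([.454,-.149,0]);c=np.array([np.cos(.195),np.sin(.195),0])
go(m+c*.0235+[0,0,.25],tool(.195))
```

```text
26.494701668790782 7.85 [0.6916206  0.18310183 0.26221293] [ 2.10814933  0.5830569  -1.96362371]
at [0.6916 0.1831 0.2622] shift cm [-23.7  -31.1    2.45] turn [-0.034  0.009  0.146]
```

View pics/wrist4.png

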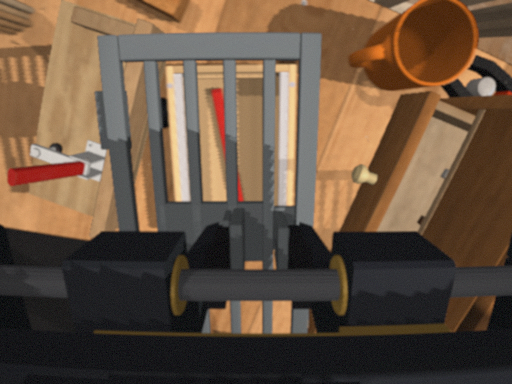

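The grille is held level, with the plate's far edge at (100,37)-(320,35). I'll carry it over the mat.

Request:
send_rows(motion=[{"x":-1.5,"y":-2,"z":0,"rx":-0.015,"ry":0,"rz":0.015,"jaw":1.5},{"x":-2.4,"y":-3.1,"z":0,"rx":-0.015,"ry":0,"rz":0.015,"jaw":1.5},{"x":-2.4,"y":-3.1,"z":0,"rx":0,"ry":0,"rz":0.015,"jaw":1.5},{"x":-2.4,"y":-3.1,"z":0,"rx":0,"ry":0,"rz":0.015,"jaw":1.5},{"x":-2.4,"y":-3.1,"z":0,"rx":0,"ry":0,"rz":0.015,"jaw":1.5}])

```text
clock: 8.35
tool_pos: [0.5857, 0.0317, 0.2645]
eef_rot: [0.607, 0.794, -0.002, 0.004]
contact_force: [-0.3, -0.2, -1.9]
opening: 0.297
finger_force: 30.0
```

Request:
send_rows(motion=[{"x":-2.6,"y":-3,"z":0,"rx":0,"ry":0,"rz":0.02,"jaw":1.5},{"x":-2.6,"y":-3,"z":0,"rx":0,"ry":0,"rz":0.02,"jaw":1.5},{"x":-2.6,"y":-3,"z":0,"rx":0,"ry":0,"rz":0.02,"jaw":1.5},{"x":-2.6,"y":-3,"z":0,"rx":0,"ry":0,"rz":0,"jaw":1.5},{"x":0,"y":0,"z":0,"rx":0,"ry":0,"rz":0,"jaw":1.5}])

```text
clock: 8.85
tool_pos: [0.4901, -0.1018, 0.2645]
eef_rot: [0.634, 0.773, -0.006, 0.003]
contact_force: [0.5, -0.3, -1.5]
opening: 0.299
finger_force: 30.0
```

Run:
```python
from h import *
import pickle
w=pickle.load(open('w4.pkl','rb'))
r=R.from_matrix(np.c_[w["extrinsics"][:3][:,0]]) if 0 else None
s=get_state()
tp=np.array([.6916,.1831,.2622]); rr=tool(.345)*R.from_rotvec([.034,-.009,0])
g=onz(w,[(98,37),(320,34)],.2622-.0155); print("plate +y corners in tool mm",(rr.inv().apply(g-tp)*1000).round(1).tolist())
sc=snapshot('scene');pickle.dump(sc,open('sc5.pkl','wb'));w=snapshot('wrist');pickle.dump(w,open('w5.pkl','wb'));save(w,'wrist5')
m=np.array([.454,-.149,0]);c=np.array([np.cos(.195),np.sin(.195),0])
go(m+c*.0235+[0,0,.0285],tool(.195))
```

```text
plate +y corners in tool mm [[101.0, -76.4, 17.2], [99.7, 29.2, 13.6]]
at [ 0.4942 -0.0966  0.2654] shift cm [-4.14 -2.7  23.72] turn [0.002 0.009 0.009]
```

View pics/wrist5.png

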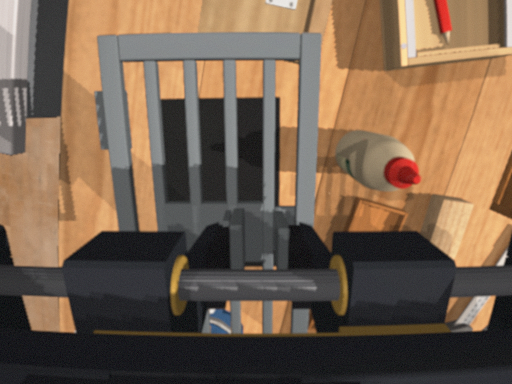

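The mat's +y corners show through the grille at (160,98) and (280,97). The bottle is well to the right at (380,165).

Run:
```python
from h import *
import pickle
w=pickle.load(open('w5.pkl','rb'));a=pickle.load(open("s0.pkl","rb"))
p=onz(w,[(160,98.5),(280,97.5)],.003); d=p[1]-p[0]; y=np.arctan2(d[1],d[0]); print(p.round(4),np.linalg.norm(d),y)
print("centre",(p.mean(0)-.12*np.array([-np.sin(y),np.cos(y),0])).round(4))
# mat from start images, polygon of dark mask
for s,roi in((a[0],(240,195,330,260)),(a[1],(255,182,342,245))):
    k=np.zeros(s["img"].shape[:2],np.uint8);x0,y0,x1,y1=roi;k[y0:y1,x0:x1]=(s["img"][y0:y1,x0:x1].max(2)<50)*255
    c=max(cv2.findContours(k,0,2)[0],key=cv2.contourArea)[:,0].astype(float)
    r=cv2.minAreaRect((onz(s,c,.003)[:,:2]*1000).astype(np.float32)); print(r)
```

```text
[[ 0.3549 -0.0449  0.003 ]
 [ 0.5048 -0.0141  0.003 ]] 0.15298685678625878 0.20243632332612843
centre [ 0.454  -0.1471  0.003 ]
((448.7821350097656, -144.04135131835938), (154.47607421875, 228.12364196777344), 11.925973892211914)
((448.43072509765625, -144.34561157226562), (159.06031799316406, 237.11875915527344), 12.072065353393555)
```

Request:
send_rows(motion=[{"x":-2,"y":-1.4,"z":2,"rx":0,"ry":0,"rz":0,"jaw":1.5},{"x":-2,"y":-1.5,"z":4,"rx":0,"ry":0,"rz":0,"jaw":1.5},{"x":0,"y":0,"z":4,"rx":0,"ry":0,"rz":0,"jaw":1.5},{"x":0,"y":0,"z":4,"rx":0,"ry":0,"rz":0,"jaw":1.5},{"x":0,"y":0,"z":3,"rx":0,"ry":0,"rz":0,"jaw":1.5}])

```text
clock: 9.45
tool_pos: [0.4759, -0.1405, 0.0936]
eef_rot: [0.63, 0.776, -0.001, 0.003]
contact_force: [0.6, -0.7, -1.2]
opening: 0.299
finger_force: 30.0
```

Request:
send_rows(motion=[{"x":0,"y":0,"z":2,"rx":0,"ry":0,"rz":0,"jaw":1.5},{"x":0,"y":0,"z":1,"rx":0,"ry":0,"rz":0,"jaw":1.5},{"x":0,"y":0,"z":1,"rx":0,"ry":0,"rz":0,"jaw":1.5},{"x":0,"y":0,"z":0,"rx":0,"ry":0,"rz":0,"jaw":1.5},{"x":0,"y":0,"z":0,"rx":0,"ry":0,"rz":0,"jaw":1.5}])

```text
clock: 9.95
tool_pos: [0.4761, -0.1422, 0.0559]
eef_rot: [0.631, 0.776, -0.002, 0.004]
contact_force: [0.0, -0.4, -0.8]
opening: 0.301
finger_force: 30.0
```

Run:
```python
from h import *
s=get_state();print(s['contact_force'],s['clock'])
go([.474,-.1412,.0285],tool(.208))
```

```text
[ 0.04816425 -0.35549812 -0.82992001] 9.95
at [ 0.4761 -0.1422  0.0559] shift cm [ 0.16 -0.2   2.74] turn [ 0.003  0.009 -0.002]
```

Request:
send_rows(motion=[{"x":0.1,"y":-0.1,"z":0.7,"rx":0,"ry":0,"rz":0,"jaw":1.5},{"x":0.1,"y":-0.1,"z":0.7,"rx":0,"ry":0.01,"rz":0,"jaw":1.5},{"x":0,"y":0,"z":0.5,"rx":0,"ry":0,"rz":0,"jaw":1.5},{"x":0,"y":0,"z":0.3,"rx":0,"ry":0,"rz":0,"jaw":1.5},{"x":0,"y":0,"z":0.2,"rx":0,"ry":0,"rz":0,"jaw":1.5}])

```text
clock: 10.45
tool_pos: [0.4731, -0.141, 0.0309]
eef_rot: [0.631, 0.776, 0.001, -0.0]
contact_force: [0.3, -0.1, -0.7]
opening: 0.302
finger_force: 30.0
```

Request:
send_rows(motion=[{"x":0,"y":0,"z":0.2,"rx":0,"ry":0,"rz":0,"jaw":1.5},{"x":0,"y":0,"z":0.1,"rx":0,"ry":0,"rz":0,"jaw":1.5},{"x":0,"y":0,"z":0.1,"rx":0,"ry":0,"rz":0,"jaw":1.5},{"x":0,"y":0,"z":0,"rx":0,"ry":0,"rz":0,"jaw":1.5},{"x":0,"y":0,"z":0,"rx":0,"ry":0,"rz":0,"jaw":1.5}])

```text
clock: 10.95
tool_pos: [0.4732, -0.1409, 0.0281]
eef_rot: [0.631, 0.776, 0.001, 0.0]
contact_force: [-1.8, -0.7, 6.9]
opening: 0.299
finger_force: 30.0
```

Request:
send_rows(motion=[{"x":0,"y":0,"z":0,"rx":0,"ry":0,"rz":0,"jaw":3.0},{"x":0,"y":0,"z":0,"rx":0,"ry":0,"rz":0,"jaw":3.4},{"x":0,"y":0,"z":0,"rx":0,"ry":0,"rz":0,"jaw":4},{"x":0,"y":0,"z":0,"rx":0,"ry":0,"rz":0,"jaw":5},{"x":0,"y":0,"z":0,"rx":0,"ry":0,"rz":0,"jaw":6.2}])

```text
clock: 11.45
tool_pos: [0.4736, -0.1409, 0.0273]
eef_rot: [0.631, 0.776, 0.001, 0.0]
contact_force: [0.2, -0.5, 0.7]
opening: 0.611
finger_force: 0.0
```

Request:
send_rows(motion=[{"x":0,"y":0,"z":0,"rx":0,"ry":0,"rz":0,"jaw":6.2},{"x":0,"y":0,"z":-0.5,"rx":0,"ry":0,"rz":0,"jaw":6.2},{"x":0,"y":0,"z":-2,"rx":0,"ry":0,"rz":0,"jaw":6.2},{"x":0,"y":0,"z":-3,"rx":0,"ry":0,"rz":0,"jaw":6.2},{"x":0,"y":0,"z":-4,"rx":0,"ry":0,"rz":0,"jaw":6.2}])

```text
clock: 11.95
tool_pos: [0.472, -0.141, 0.1227]
eef_rot: [0.631, 0.776, 0.0, -0.002]
contact_force: [1.3, -0.6, 0.5]
opening: 0.703
finger_force: 0.0
```

Request:
send_rows(motion=[{"x":0,"y":0,"z":-4,"rx":0,"ry":0,"rz":0,"jaw":5},{"x":0,"y":0,"z":-4,"rx":0,"ry":0,"rz":0,"jaw":4},{"x":0,"y":0,"z":-4,"rx":0,"ry":0,"rz":0,"jaw":4},{"x":0,"y":0,"z":-3,"rx":0,"ry":0,"rz":0,"jaw":4},{"x":0,"y":0,"z":0,"rx":0,"ry":0,"rz":0,"jaw":4}])

```text
clock: 12.45
tool_pos: [0.4749, -0.1413, 0.2763]
eef_rot: [0.631, 0.776, 0.003, 0.003]
contact_force: [0.9, 0.3, -0.7]
opening: 0.451
finger_force: 0.0
```

Run:
```python
from h import *
import pickle
s=snapshot('scene');pickle.dump(s,open('sc6.pkl','wb'));save({"img":cv2.resize(s["img"][165:315,110:310],None,fx=4,fy=4,interpolation=cv2.INTER_CUBIC)},'scene6')
```

```text
(no output)
```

View pics/scene6.png

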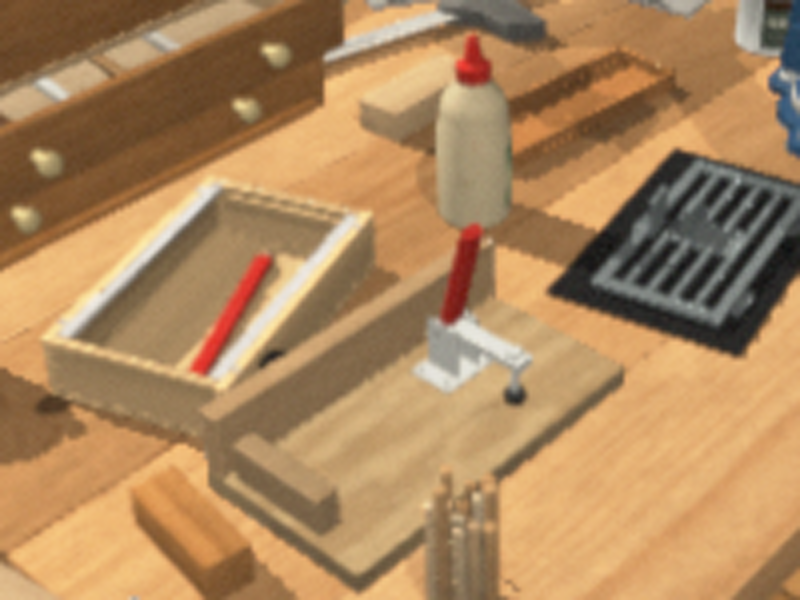

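The grille lies flat in the middle of the mat with black margin all round, and the red pencil lies clear in the box. That makes 11 pictures viewed, one over the limit of 10. From here I'll measure with colour masks only.

Request:
send_rows(motion=[{"x":2,"y":2.1,"z":-1,"rx":0,"ry":0,"rz":-0.02,"jaw":4},{"x":3.2,"y":3.4,"z":-1,"rx":0,"ry":0,"rz":-0.02,"jaw":4},{"x":3.2,"y":3.4,"z":-1,"rx":0,"ry":0,"rz":-0.02,"jaw":4},{"x":3.2,"y":3.4,"z":-1,"rx":0,"ry":0,"rz":-0.02,"jaw":4},{"x":3.2,"y":3.4,"z":-1,"rx":0,"ry":0,"rz":-0.02,"jaw":4}])

```text
clock: 13.0
tool_pos: [0.5884, 0.0415, 0.3214]
eef_rot: [0.591, 0.807, -0.0, -0.001]
contact_force: [0.9, 0.3, 0.0]
opening: 0.451
finger_force: 0.0
```

Request:
send_rows(motion=[{"x":3.2,"y":3,"z":0,"rx":0,"ry":0,"rz":-0.02,"jaw":4},{"x":2,"y":2,"z":0,"rx":0,"ry":0,"rz":-0.02,"jaw":4},{"x":1,"y":0.4,"z":0,"rx":0,"ry":0,"rz":0,"jaw":4},{"x":0,"y":0,"z":0,"rx":0,"ry":0,"rz":0,"jaw":4},{"x":0,"y":0,"z":0,"rx":0,"ry":0,"rz":0,"jaw":4}])

```text
clock: 13.5
tool_pos: [0.6197, 0.1142, 0.322]
eef_rot: [0.576, 0.818, -0.0, -0.0]
contact_force: [-0.3, -0.1, -0.2]
opening: 0.453
finger_force: 0.0
```

```bash
cat > pen.py <<'E'
from h import *
def pencil(s,z,minarea=60):
    h=cv2.cvtColor(s["img"],cv2.COLOR_RGB2HSV); k=(((h[...,0]<8)|(h[...,0]>172))&(h[...,1]>170)&(h[...,2]>70)).astype(np.uint8)*255
    out=[]
    for c in cv2.findContours(cv2.morphologyEx(k,cv2.MORPH_CLOSE,np.ones((3,3))),0,2)[0]:
        if cv2.contourArea(c)<minarea: continue
        p=onz(s,c[:,0].astype(float),z); r=cv2.minAreaRect((p[:,:2]*1000).astype(np.float32)); b=cv2.boxPoints(r)
        e=[b[1]-b[0],b[2]-b[1]]; L=max(e,key=np.linalg.norm); L=L*np.sign(L[1])
        out.append((np.array(r[0])/1000,sorted(r[1]),float(np.arctan2(L[1],L[0])),cv2.boundingRect(c)))
    return out
E
python3 - <<'E'
from pen import *
import pickle
w=snapshot('wrist');pickle.dump(w,open('w7.pkl','wb'))
for o in pencil(w,.015): print(o, w2b([*o[0],.015]).round(1), "ang-boxy",round(o[2]-YAW-np.pi/2,3))
print("scene");
for o in pencil(pickle.load(open('sc6.pkl','rb')),.015): print(o, w2b([*o[0],.015]).round(1), round(o[2]-YAW-np.pi/2,3))
s=get_state();print(s['clock'],s['tool_pos'],s['q'])
E
```

```text
(array([ 0.63151172, -0.16027794]), [23.644573211669922, 47.315555572509766], 1.126440405845642, (200, 301, 21, 20)) [[-137.3 -303.7   15. ]] ang-boxy -0.789
(array([0.43896478, 0.09399049]), [20.282424926757812, 75.65403747558594], 0.3324643671512604, (112, 122, 51, 15)) [[-232.5    0.7   15. ]] ang-boxy -1.583
(array([0.64521167, 0.1769608 ]), [12.889199256896973, 162.65016174316406], 2.0869574546813965, (277, 63, 25, 115)) [[-10.4   9.   15. ]] ang-boxy 0.171
scene
(array([0.6481543 , 0.16807109]), [13.199066162109375, 137.55262756347656], 2.0889832973480225, (158, 229, 20, 29)) [[-10.6  -0.4  15. ]] 0.173
(array([0.55705811, 0.02014272]), [14.706663131713867, 119.61785888671875], 2.178213596343994, (221, 221, 9, 24)) [[-146.4 -108.8   15. ]] 0.262
(array([ 0.80108582, -3.92872217]), [308.1233825683594, 2300.706298828125], 1.7349364757537842, (458, 42, 28, 35)) [[-1252.2 -3907.5    15. ]] -0.181
13.55 [0.61995437 0.11367379 0.32228287] [ 0.1368089   0.70784467 -0.76192581  1.43604203  0.503383    1.19854453
 -0.3450291 ]
```

Run:
```python
from pen import *
import pickle
a=pickle.load(open("s0.pkl","rb"));w=pickle.load(open("w1.pkl","rb"))
print("tools",onz(a[0],[(210,165),(240,155),(275,150),(265,160),(302,165),(310,185)],.05)[:,:2].round(3).tolist())
# tray: orange-brown mask in w1 below bottle
h=cv2.cvtColor(w["img"],cv2.COLOR_RGB2HSV)
for u in[(255,235),(245,300),(240,262),(290,250),(200,300),(236,300)]: print(u,h[u[1],u[0]])
go(b2w([-9.2,2,100]),tool(.516))
```

```text
tools [[0.863, -0.225], [0.837, -0.37], [0.761, -0.504], [0.733, -0.401], [0.599, -0.462], [0.49, -0.347]]
(255, 235) [ 13 166 169]
(245, 300) [ 12 105  85]
(240, 262) [ 13 166 163]
(290, 250) [ 14 135 108]
(200, 300) [10 90 85]
(236, 300) [ 9 94 87]
at [0.62   0.1137 0.3223] shift cm [ 4.42  4.63 22.22] turn [-0.     0.001 -0.173]
```

Request:
send_rows(motion=[{"x":2.2,"y":2.3,"z":2,"rx":0,"ry":0,"rz":0,"jaw":3.6},{"x":2.2,"y":2.3,"z":3,"rx":0,"ry":0,"rz":-0.1,"jaw":3.6},{"x":0,"y":0,"z":4,"rx":0,"ry":0,"rz":-0.073,"jaw":3.6},{"x":0,"y":0,"z":4,"rx":0,"ry":0,"rz":0,"jaw":3.6},{"x":0,"y":0,"z":4,"rx":0,"ry":0,"rz":0,"jaw":3.6}])

```text
clock: 14.05
tool_pos: [0.6492, 0.1708, 0.1516]
eef_rot: [0.503, 0.864, 0.001, 0.001]
contact_force: [0.4, -0.3, -0.3]
opening: 0.406
finger_force: 0.0
```

Request:
send_rows(motion=[{"x":0,"y":0,"z":3,"rx":0,"ry":0,"rz":0,"jaw":3.6},{"x":0,"y":0,"z":2,"rx":0,"ry":0,"rz":0,"jaw":3.6},{"x":0,"y":0,"z":0,"rx":0,"ry":0,"rz":0,"jaw":3.6},{"x":0,"y":0,"z":0,"rx":0,"ry":0,"rz":0,"jaw":3.6},{"x":0,"y":0,"z":0,"rx":0,"ry":0,"rz":0,"jaw":3.6}])

```text
clock: 14.55
tool_pos: [0.6501, 0.1732, 0.105]
eef_rot: [0.503, 0.864, 0.002, 0.001]
contact_force: [-1.1, -0.3, 0.0]
opening: 0.408
finger_force: 0.0
```

Run:
```python
from pen import *
import pickle
w=snapshot('wrist');pickle.dump(w,open('w8.pkl','wb'))
for o in pencil(w,.015): print(o, w2b([*o[0],.015]).round(1), round(o[2],3))
go(b2w([-9.2,2,20]),tool(.516)); s=get_state();print(s['contact_force'],s['q'],s['clock'])
# lateral position of the axis at the tool: pencil line vs TCP
o=max(pencil(w,.015),key=lambda o:o[1][1]); d=np.array(s["tool_pos"])[:2]-o[0]; print("offset from pencil line along tool y mm",1000*(d@[np.sin(o[2]),-np.cos(o[2])]))
```

```text
(array([0.64226489, 0.18344376]), [12.892892837524414, 149.53965759277344], 2.082423210144043, (245, 79, 18, 191)) [[-10.9  16.1  15. ]] 2.082
at [0.6501 0.1734 0.105 ] shift cm [-0.16 -0.3   8.5 ] turn [ 0.005 -0.     0.002]
[-0.06900038  0.99654892  0.56493285] [ 1.06732417e-03  1.00366621e+00 -6.68913397e-01  1.50471627e+00
  7.35998974e-01  8.91219073e-01 -3.97462838e-01] 14.6
offset from pencil line along tool y mm 1.9516908162143283
```

Request:
send_rows(motion=[{"x":-0.1,"y":-0.2,"z":2,"rx":0,"ry":0,"rz":0,"jaw":3.6},{"x":0,"y":0,"z":2.5,"rx":0,"ry":0,"rz":0,"jaw":3.6},{"x":0,"y":0,"z":2.5,"rx":0,"ry":0,"rz":0,"jaw":3.6},{"x":0,"y":0,"z":1.4,"rx":0,"ry":0,"rz":0,"jaw":3.6},{"x":0,"y":0,"z":0,"rx":0,"ry":0,"rz":0,"jaw":3.6}])

```text
clock: 15.1
tool_pos: [0.6482, 0.1719, 0.0191]
eef_rot: [0.502, 0.865, 0.001, 0.0]
contact_force: [0.2, -0.1, 0.3]
opening: 0.409
finger_force: 0.0
```

Request:
send_rows(motion=[{"x":0,"y":0,"z":0,"rx":0,"ry":0,"rz":0,"jaw":2.5},{"x":0,"y":0,"z":0,"rx":0,"ry":0,"rz":0,"jaw":1.5},{"x":0,"y":0,"z":0,"rx":0,"ry":0,"rz":0,"jaw":0.8},{"x":0,"y":0,"z":0,"rx":0,"ry":0,"rz":0,"jaw":0.8},{"x":0,"y":0,"z":0,"rx":0,"ry":0,"rz":0,"jaw":0.8}], grip_force=12)

```text
clock: 15.6
tool_pos: [0.6483, 0.1719, 0.0199]
eef_rot: [0.502, 0.865, 0.001, 0.0]
contact_force: [-0.1, -0.2, 3.9]
opening: 0.149
finger_force: 12.0
```

Request:
send_rows(motion=[{"x":0,"y":0,"z":-1,"rx":0,"ry":0,"rz":0,"jaw":0.8},{"x":0,"y":0,"z":-3,"rx":0,"ry":0,"rz":0,"jaw":0.8},{"x":0,"y":0,"z":-4,"rx":0,"ry":0,"rz":0,"jaw":0.8},{"x":0,"y":0,"z":-4,"rx":0,"ry":0,"rz":0,"jaw":0.8},{"x":0,"y":0,"z":-4,"rx":0,"ry":0,"rz":0,"jaw":0.8}])

```text
clock: 16.1
tool_pos: [0.6474, 0.1715, 0.1811]
eef_rot: [0.502, 0.865, 0.001, -0.0]
contact_force: [1.0, 0.2, -0.7]
opening: 0.146
finger_force: 12.0
```

Request:
send_rows(motion=[{"x":0,"y":0,"z":-4,"rx":0,"ry":0,"rz":0,"jaw":0.8},{"x":0,"y":0,"z":-4,"rx":0,"ry":0,"rz":0,"jaw":0.8},{"x":0,"y":0,"z":-2,"rx":0,"ry":0,"rz":0,"jaw":0.8},{"x":0,"y":0,"z":0,"rx":0,"ry":0,"rz":0,"jaw":0.8},{"x":0,"y":0,"z":0,"rx":0,"ry":0,"rz":0,"jaw":0.8}])

```text
clock: 16.6
tool_pos: [0.6472, 0.171, 0.279]
eef_rot: [0.502, 0.865, 0.001, 0.0]
contact_force: [-0.3, -0.4, -0.8]
opening: 0.149
finger_force: 12.0
```

Run:
```python
from pen import *
import pickle
w=snapshot('wrist');pickle.dump(w,open('w9.pkl','wb'));s=get_state();z=s['tool_pos'][2]
print(s['opening']*88.1,s['clock'])
r=R.from_quat(s['eef_rot'])
for o in pencil(w,z-.005): print(np.round(o[0],4),o[1],round(o[2],3),o[3],(r.inv().apply(np.array([*o[0],z-.005])-s['tool_pos'])*1000).round(1))
go([.6658,-.2265,z],tool(-.05))
```

```text
13.018713590284586 16.65
[0.6709 0.133 ] [12.38036060333252, 21.135953903198242] 2.087 (248, 301, 23, 33) [-44.7   2.1   5. ]
[0.5502 0.174 ] [7.680874824523926, 34.1137580871582] 0.505 (49, 136, 68, 17) [ 50.8 -82.3   5.1]
[0.6302 0.2036] [13.644495010375977, 103.02810668945312] 2.095 (244, 57, 30, 213) [36.8  1.8  5. ]
at [0.6469 0.1707 0.2779] shift cm [-3.543e+01 -1.805e+01 -2.000e-02] turn [-0.    -0.001  0.569]
```

The pencil is held at its middle. I'll carry it to the tray, keeping above the bottle.

Request:
send_rows(motion=[{"x":-3,"y":-1.4,"z":0,"rx":0,"ry":0,"rz":0.047,"jaw":0.8},{"x":-3,"y":-1.4,"z":0,"rx":0,"ry":0,"rz":0.047,"jaw":0.8},{"x":-3.1,"y":-1.1,"z":0,"rx":0,"ry":0,"rz":0.047,"jaw":0.8},{"x":-3.1,"y":-1.1,"z":0,"rx":0,"ry":0,"rz":0.047,"jaw":0.8},{"x":-3.2,"y":-0.8,"z":0,"rx":0,"ry":0,"rz":0.047,"jaw":0.8}])

```text
clock: 17.15
tool_pos: [0.6571, 0.005, 0.2767]
eef_rot: [0.601, 0.799, -0.0, -0.001]
contact_force: [0.3, -0.6, -1.6]
opening: 0.152
finger_force: 12.0
```

Request:
send_rows(motion=[{"x":-3.2,"y":-0.8,"z":0,"rx":0,"ry":0,"rz":0.047,"jaw":0.8},{"x":-3.3,"y":-0.5,"z":0,"rx":0,"ry":0,"rz":0.047,"jaw":0.8},{"x":-3.3,"y":-0.5,"z":0,"rx":0,"ry":0,"rz":0.047,"jaw":0.8},{"x":-3.3,"y":-0.2,"z":0,"rx":0,"ry":0,"rz":0.047,"jaw":0.8},{"x":-3.3,"y":-0.2,"z":0,"rx":0,"ry":0,"rz":0.047,"jaw":0.8}])

```text
clock: 17.65
tool_pos: [0.6665, -0.1603, 0.2763]
eef_rot: [0.69, 0.723, -0.0, -0.002]
contact_force: [0.2, -0.7, 0.0]
opening: 0.151
finger_force: 12.0
```

Request:
send_rows(motion=[{"x":-2,"y":0,"z":0,"rx":0,"ry":0,"rz":0.047,"jaw":0.8},{"x":-1,"y":0,"z":0,"rx":0,"ry":0,"rz":0.047,"jaw":0.8},{"x":0,"y":0,"z":0,"rx":0,"ry":0,"rz":0,"jaw":0.8},{"x":0,"y":0,"z":0,"rx":0,"ry":0,"rz":0,"jaw":0.8},{"x":0,"y":0,"z":0,"rx":0,"ry":0,"rz":0,"jaw":0.8}])

```text
clock: 18.15
tool_pos: [0.6687, -0.1861, 0.2787]
eef_rot: [0.722, 0.692, 0.002, -0.001]
contact_force: [-0.4, 0.4, 0.0]
opening: 0.149
finger_force: 12.0
```

Run:
```python
from pen import *
import pickle
w=snapshot('wrist');pickle.dump(w,open('w10.pkl','wb'));s=get_state()
print(s['opening'],s['clock'],s['q'])
go([.6658,-.2265,.15],tool(-.05))
# tray outline expected in this view and tray-side edges: intensity along a row across the tray
y=-.17
q=proj(w,[[.62,y,.018],[.72,y,.018]]).round(1); print(q.tolist(), proj(w,[[.6354,-.1198,.018],[.7071,-.1217,.018]]).round(1).tolist())
for y in(-.15,-.17):
    xs=np.arange(.60,.741,.004); uv=proj(w,np.c_[xs,0*xs+y,0*xs+.018]).round().astype(int)
    h=cv2.cvtColor(w["img"],cv2.COLOR_RGB2HSV); print([(round(float(x),3),*h[v,u].tolist()) for x,(u,v) in zip(xs,uv) if 0<=u<512 and 0<=v<384])
```

```text
0.15036030635454856 18.2 [ 0.50814163  0.82303009 -0.65728926  1.27893678  0.49792998  1.20028997
 -0.21098361]
at [ 0.6687 -0.1865  0.2787] shift cm [-4.05 -0.14 12.86] turn [ 0.001 -0.003  0.008]
[[219.6, 152.9], [295.4, 149.7]] [[228.8, 113.3], [284.8, 112.4]]
[(0.6, 13, 141, 173), (0.604, 15, 143, 177), (0.608, 14, 144, 174), (0.612, 14, 144, 170), (0.616, 14, 143, 166), (0.62, 13, 139, 123), (0.624, 15, 138, 126), (0.628, 15, 131, 125), (0.632, 14, 145, 123), (0.636, 13, 158, 182), (0.64, 14, 168, 153), (0.644, 13, 165, 164), (0.648, 13, 164, 207), (0.652, 13, 164, 188), (0.656, 1, 207, 171), (0.66, 1, 205, 216), (0.664, 2, 211, 218), (0.668, 1, 210, 220), (0.672, 1, 205, 221), (0.676, 2, 207, 222), (0.68, 1, 205, 221), (0.684, 1, 201, 227), (0.688, 1, 205, 229), (0.692, 13, 164, 132), (0.696, 13, 157, 128), (0.7, 13, 159, 119), (0.704, 13, 160, 185), (0.708, 14, 147, 149), (0.712, 14, 125, 102), (0.716, 14, 137, 127), (0.72, 13, 136, 122), (0.724, 14, 145, 123), (0.728, 14, 138, 126), (0.732, 15, 136, 126), (0.736, 14, 141, 127), (0.74, 14, 134, 124)]
[(0.6, 15, 141, 172), (0.604, 14, 140, 175), (0.608, 14, 146, 168), (0.612, 14, 141, 168), (0.616, 14, 141, 121), (0.62, 13, 136, 124), (0.624, 13, 139, 121), (0.628, 14, 148, 117), (0.632, 13, 156, 132), (0.636, 13, 158, 161), (0.64, 13, 161, 154), (0.644, 13, 166, 161), (0.648, 13, 162, 203), (0.652, 10, 169, 169), (0.656, 1, 207, 185), (0.66, 2, 205, 221), (0.664, 1, 211, 220), (0.668, 2, 205, 220), (0.672, 2, 194, 220), (0.676, 1, 201, 225), (0.68, 1, 207, 224), (0.684, 2, 205, 228), (0.688, 2, 210, 226), (0.692, 14, 162, 129), (0.696, 13, 154, 131), (0.7, 14, 156, 121), (0.704, 14, 158, 184), (0.708, 14, 150, 161), (0.712, 15, 138, 107), (0.716, 15, 137, 127), (0.72, 14, 146, 124), (0.724, 14, 140, 126), (0.728, 14, 139, 125), (0.732, 14, 135, 123), (0.736, 13, 143, 123), (0.74, 14, 139, 125)]
```

Request:
send_rows(motion=[{"x":-2,"y":-0.1,"z":1,"rx":0,"ry":0,"rz":0,"jaw":0.8},{"x":-2,"y":0,"z":3,"rx":0,"ry":0,"rz":0,"jaw":0.8},{"x":0,"y":0,"z":4,"rx":0,"ry":0,"rz":0,"jaw":0.8},{"x":0,"y":0,"z":4,"rx":0,"ry":0,"rz":0,"jaw":0.8},{"x":0,"y":0,"z":4,"rx":0,"ry":0,"rz":0,"jaw":0.8}])

```text
clock: 18.7
tool_pos: [0.6652, -0.2303, 0.1162]
eef_rot: [0.723, 0.691, 0.001, 0.0]
contact_force: [0.4, -0.3, -0.1]
opening: 0.148
finger_force: 12.0
```

Request:
send_rows(motion=[{"x":0,"y":0,"z":3,"rx":0,"ry":0,"rz":0,"jaw":0.8},{"x":0,"y":0,"z":2,"rx":0,"ry":0,"rz":0,"jaw":0.8},{"x":0,"y":0,"z":1,"rx":0,"ry":0,"rz":0,"jaw":0.8},{"x":0,"y":0,"z":0,"rx":0,"ry":0,"rz":0,"jaw":0.8},{"x":0,"y":0,"z":0,"rx":0,"ry":0,"rz":0,"jaw":0.8}])

```text
clock: 19.2
tool_pos: [0.667, -0.2286, 0.0598]
eef_rot: [0.723, 0.691, 0.002, 0.001]
contact_force: [-0.3, -1.1, -0.1]
opening: 0.149
finger_force: 12.0
```

Run:
```python
from pen import *
s=get_state();print(s['opening'],s['clock'],s['contact_force']); go([.6658,-.2265,.019],tool(-.05))
w=snapshot('wrist');h=cv2.cvtColor(w["img"],cv2.COLOR_RGB2HSV)
# +y end wall of tray along its centre line
ys=np.arange(-.16,-.09,.003);uv=proj(w,np.c_[.655+0*ys,ys,.018+0*ys]).round().astype(int)
print([(round(float(y),3),*h[v,u].tolist()) for y,(u,v) in zip(ys,uv) if 0<=u<512 and 0<=v<384])
```

```text
0.14926043300038994 19.2 [-0.34787252 -1.13303479 -0.07872909]
at [ 0.667  -0.2286  0.0598] shift cm [ 0.19 -0.15  4.08] turn [ 0.004 -0.002  0.004]
[(-0.16, 13, 164, 196), (-0.157, 13, 160, 194), (-0.154, 13, 162, 194), (-0.151, 14, 165, 192), (-0.148, 13, 157, 196), (-0.145, 13, 166, 189), (-0.142, 13, 162, 189), (-0.139, 13, 160, 190), (-0.136, 14, 163, 188), (-0.133, 14, 169, 183), (-0.13, 15, 165, 94), (-0.127, 14, 169, 65), (-0.124, 14, 165, 178), (-0.121, 14, 145, 167), (-0.118, 13, 145, 165), (-0.115, 14, 145, 144), (-0.112, 13, 142, 140), (-0.109, 15, 143, 139), (-0.106, 14, 141, 137)]
```

Request:
send_rows(motion=[{"x":0,"y":-0.1,"z":1.5,"rx":0,"ry":0,"rz":0,"jaw":0.8},{"x":0,"y":0,"z":1.3,"rx":0,"ry":0,"rz":0,"jaw":0.8},{"x":0,"y":0,"z":0.7,"rx":0,"ry":0,"rz":0,"jaw":0.8},{"x":0,"y":0,"z":0.4,"rx":0,"ry":0,"rz":0,"jaw":0.8},{"x":0,"y":0,"z":0.1,"rx":0,"ry":0,"rz":0,"jaw":0.8}])

```text
clock: 19.75
tool_pos: [0.6648, -0.228, 0.0179]
eef_rot: [0.723, 0.691, 0.001, -0.001]
contact_force: [-0.2, -0.7, 1.2]
opening: 0.151
finger_force: 12.0
```

Request:
send_rows(motion=[{"x":0,"y":0,"z":0.1,"rx":0,"ry":0,"rz":0,"jaw":0.8},{"x":0,"y":0,"z":0,"rx":0,"ry":0,"rz":0,"jaw":0.8},{"x":0,"y":0,"z":0,"rx":0,"ry":0,"rz":0,"jaw":0.8},{"x":0,"y":0,"z":0,"rx":0,"ry":0,"rz":0,"jaw":0.8},{"x":0,"y":0,"z":0,"rx":0,"ry":0,"rz":0,"jaw":0.8}])

```text
clock: 20.25
tool_pos: [0.6651, -0.2281, 0.0178]
eef_rot: [0.723, 0.691, 0.001, -0.0]
contact_force: [-2.9, 0.2, 4.8]
opening: 0.152
finger_force: 12.0
```

Request:
send_rows(motion=[{"x":0,"y":0,"z":0,"rx":0,"ry":0,"rz":0,"jaw":1.5},{"x":0,"y":0,"z":0,"rx":0,"ry":0,"rz":0,"jaw":1.9},{"x":0,"y":0,"z":0,"rx":0,"ry":0,"rz":0,"jaw":2.0},{"x":0,"y":0,"z":0,"rx":0,"ry":0,"rz":0,"jaw":2.0},{"x":0,"y":0,"z":0,"rx":0,"ry":0,"rz":0,"jaw":2.0}])

```text
clock: 20.75
tool_pos: [0.665, -0.2282, 0.0172]
eef_rot: [0.723, 0.691, 0.001, -0.0]
contact_force: [0.8, 0.7, -0.2]
opening: 0.223
finger_force: 0.0
```

Request:
send_rows(motion=[{"x":0,"y":0,"z":-0.5,"rx":0,"ry":0,"rz":0,"jaw":2.0},{"x":0,"y":0,"z":-1.5,"rx":0,"ry":0,"rz":0,"jaw":2.0},{"x":0,"y":0,"z":-3,"rx":0,"ry":0,"rz":0,"jaw":2.0},{"x":0,"y":0,"z":-4,"rx":0,"ry":0,"rz":0,"jaw":2.0},{"x":0,"y":0,"z":-4,"rx":0,"ry":0,"rz":0,"jaw":2.0}])

```text
clock: 21.25
tool_pos: [0.6648, -0.2283, 0.1499]
eef_rot: [0.723, 0.691, 0.001, -0.0]
contact_force: [0.3, 0.0, -1.1]
opening: 0.226
finger_force: 0.0
```

Request:
send_rows(motion=[{"x":-2,"y":0,"z":-4,"rx":0,"ry":0,"rz":0,"jaw":2.0},{"x":-4,"y":0,"z":-4,"rx":0,"ry":0,"rz":0,"jaw":2.0},{"x":-4,"y":-1,"z":-2,"rx":0,"ry":0,"rz":0,"jaw":2.0},{"x":-4,"y":-1,"z":0,"rx":0,"ry":0,"rz":0,"jaw":2.0},{"x":-2,"y":0,"z":0,"rx":0,"ry":0,"rz":0,"jaw":2.0}])

```text
clock: 21.75
tool_pos: [0.6355, -0.3889, 0.2452]
eef_rot: [0.725, 0.689, -0.0, 0.002]
contact_force: [-0.1, 0.5, -0.9]
opening: 0.224
finger_force: 0.0
```

Run:
```python
from pen import *
import pickle
w=snapshot('wrist');s=get_state();print(s['opening'],s['clock'],s['tool_pos'],s['contact_force'])
T=R.from_euler('z',-.05)
def tr(p): return (T.inv().apply(np.array([*p,0])-[.6658,-.228,0])*1000).round(1)
for o in pencil(w,.013): print(tr(o[0]),np.round(o[1],1),round(o[2],3),o[3])
sc=snapshot('scene');print('scene')
for o in pencil(sc,.013,15): print(np.round(o[0],3),tr(o[0]),np.round(o[1],1),round(o[2],3),o[3])
# bystanders/grille unchanged since earlier?
a=pickle.load(open('s0.pkl','rb'))[0]["img"].astype(int); b=pickle.load(open('sc6.pkl','rb'))["img"].astype(int); c=sc["img"].astype(int)
for n,(x0,y0,x1,y1),r in(("glue",(217,172,241,224),a),("jar",(212,280,240,325),a),("tin?",(292,152,312,180),a),("grille",(250,200,322,255),b)):
    d=abs(c-r)[y0:y1,x0:x1].max(2); print(n,"changed frac",(d>40).mean().round(3))
```

```text
0.22525560020551486 21.8 [ 0.63509308 -0.39166845  0.24411161] [ 0.2099116  -2.73583706 -0.67977467]
[  1.4 -26.2   0. ] [ 13.4 101.3] 1.526 (271, 0, 13, 95)
scene
[0.959 0.354] [263.6 595.9   0. ] [24.7 54.9] 2.833 (51, 225, 10, 11)
[0.559 0.018] [-119.   240.5    0. ] [ 14.8 120. ] 2.177 (221, 221, 9, 24)
[ 0.662 -0.229] [-3.9 -1.   0. ] [ 20.9 145. ] 1.524 (238, 183, 27, 17)
[ 0.778 -0.237] [112.9  -3.2   0. ] [29.6 86.4] 2.146 (224, 174, 9, 12)
[ 0.434 -2.736] [ -105.8 -2516.9     0. ] [ 37.8 180.6] 1.787 (475, 78, 6, 6)
[ 1.885 -2.016] [ 1306.9 -1725.      0. ] [ 66.1 244. ] 2.202 (271, 59, 9, 7)
[ 0.83  -3.866] [  346.2 -3624.8     0. ] [ 430.1 2436.3] 1.767 (441, 40, 44, 39)
[ 0.909 -6.003] [  531.6 -5755.3     0. ] [ 82.5 647.5] 1.743 (490, 33, 7, 6)
glue changed frac 0.016
jar changed frac 0.0
tin? changed frac 0.0
grille changed frac 0.0
```

```bash
python3 -c "
from plant import *
print(finish_job())"
```

```text
the job is handed in; nothing more can be done
None
```

The grille is right way up and flat inside the mat and the pencil is flat in the tray; the bottle, jar and what I took to be the tin didn't visibly move, and I handed the job in at about 22 s, having viewed 11 pictures against the limit of 10.

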